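Transfer glass bottle samples to the metal rack in the same order

ROBOT

A 6-joint arm with a two-finger parallel gripper is mounted at the origin on the work surface. World frame = base frame: x ahead of the robot, y to its left, z up, the work surface at z = 0. Lengths are in m, angles in degrees, forces in N, time in s.
With the tool pointing down it reaches from about 0.225 to 0.725 m from the base axis. Payload 3.1 kg.
Tool frame: the origin (TCP) lies between the finger pads; the fingertips stand 11 mm ahead of it and the grasp point (between the pads) lies 8 mm behind it; z points along the fingers, y is the line along which they close (so a half turn about z gives the same grasp; the last joint's range is limited). The gripper opens to 85 mm and grips with 20 to 120 N. Pads are 22 mm wide; open, the fingers measure 114 mm over their backs; the gripper's body (76 mm by 85 mm) begins 54 mm behind the grasp point. The pads swing forward as they close: fully open they stand 13 mm farther back than shut.
Start: joints at [64.641, 2.75, 5.684, 92.934, 0, 82.678], TCP at [0.163, 0.499, 0.242] pointing down, gripper open.
Joint ranges: [-166.93, 166.93], [-56.73, 111.36], [-69.38, 81.34], [-121.58, 131.49], [-85.45, 84.26], [-180, 180]. Speed limits (degrees/s): [159.86, 159.86, 180, 180, 180, 180].

INTERFACE

Orientations are given as a 3x3 rotation matrix whose columns are the frame's x, y, z axes.
In Python, from rig import * gives the robot as it stands.
- The arm moves only by the shell command python3 -m crank 'ROWS'. ROWS is a JSON object of lists of equal length, an entry for each row: "linear": the shift along the tool's x, y, z scaled (see below), a list of three; "delta_rot": the turn, a rotation vector about the tool's x, y, z scaled (see below), a list of three; "grip": the finger opening in mm, from 0 to 85.4. A call has 1 to 10 rows; each row shifts and turns the commanded pose from where the row before left it, along the tool's axes as they then stand; what a row does not reach is not made up. The controller multiplies each number of a shift by 0.15 m and each number of a turn by 120 degrees. A row lasts 1/10 s, in which the tool goes at most 50 mm and 8.59 degrees, less where a joint would pass 70% of its speed; a pose out of reach is approached as far as the arm can. A call with a number of a shift or a turn outside -1 to 1 is refused whole. A call with a gripper value outside its range is refused whole. The fingers move at their own pace and stop on an object; the grip force is fixed at half the most. Time passes only in rows, so rows that do not move let the fingers close. It gives the time, the measured TCP pose, the force, the opening and the grip force at its end, in the units of the state.
- get_obs(): the state, without advancing time (a new reading comes with each control period).
- get_image(name): name is "scene" or "side" or "wrist"; returns a dict with "pixels" (384x512x3 uint8, red, green, blue), "K" (3x3 intrinsics, pixels), "k1" (the pictures are not rectified: a ray, as slopes to the right and down, at radius r is drawn at 1 + k1 r^2 times it, then the intrinsics apply), "extrinsics" (4x4, takes a point from world to camera coordinates). Camera axes: x right, y down, z forward; pixel columns grow to the right and rows downward; lengths in m; the calibration is good to about 2 mm. A picture is of the moment at which its call begins. There is no depth.
- job_done(): hands the job in; it is judged then, once.
The state is a dict: "t": time; "joint_pos": joint angles; "dq": joint speeds; "effort": joint torques, N m; "position": TCP position; "eef_rot": TCP orientation; "wrist_force": force on the tool from outside, world axes, zero at the start; "wrist_torque": the same for the moment, N m; "grip_width": finger opening in m; "finger_force": force on a finger pad.
Only numpy, scipy, OpenCV 4.12 (cv2) and the standard library are available. Lean on these libraries where they do the work, as an engineer would, in place of code of your own. Each camera call takes 0.05 s, during which the arm holds its last target. There are 200 camera calls.

TASK

Move the four glass bottle samples from the wooden rack to the empty metal rack, one to a bay, in the same left-to-right order as they stand now; their place in the row is the only record of which production line each came from. Set each bottle down gently, not dropped, upright on the floor of its bay, and do not tip any over.

Things in the scene. Friction and masses are not known exactly. Their poses are not given: they have to be found in the camera images.
- wood_rack: Wooden rack, 321 mm long (its y) x 100 mm deep (its x), fixed, left or right of the metal rack; the bottles stand in it at the start. Four bays in a row, centres at y = -111, -37, 37, 111 mm; +y is its left end seen from the robot. Floor 14 mm above the table, dividers and long edges 8 mm higher, end boards 34 mm above the table. Origin: on the table under the middle, z up.
- metal_rack: Empty aluminium rack with dark rubber floor, 301 mm long (its y; 343 over the low end handles) x 96 mm deep (its x), fixed. Four bays, each 70 x 90 mm, centres at y = -111, -37, 37, 111 mm; +y is its left end seen from the robot. Bay floor 14 mm above the table, dividers and long edges 8 mm higher, ends 28 mm above the table. Origin: on the table under the middle, z up.
- square_bottle: Square clear glass perfume bottle: body 40 x 40 mm, 74 mm tall; overall 90 mm. About 0.2 kg. Above the body come a low shoulder and a bare 15 mm neck. A paper ticket on the +x side. Origin: centre of the base, z up along the bottle. Any of the four bays of the wooden rack may hold it, standing on its cork pad.
- round_bottle: Round clear glass perfume bottle: body 42 mm diameter, straight to 68 mm height; overall 87 mm. About 0.16 kg. Above the body come a low shoulder and a bare 15 mm neck. A paper ticket on the +x side. Origin: centre of the base, z up along the bottle. Any of the four bays of the wooden rack may hold it, standing on its cork pad.
- hex_bottle: Hexagonal clear glass perfume bottle: body 42 mm across the flats (48 mm across corners), 70 mm tall; overall 87 mm. Its own x axis runs through two of the flats. About 0.18 kg. Above the body come a low shoulder and a bare 15 mm neck. A paper ticket on the +x side. Origin: centre of the base, z up along the bottle. Any of the four bays of the wooden rack may hold it, standing on its cork pad.
- oblong_bottle: Flat oblong clear glass perfume bottle, the lowest: body 30 mm thick along its own x, 50 mm wide along its own y, 64 mm tall; overall 79 mm. About 0.15 kg. Above the body come a low shoulder and a bare 15 mm neck. A paper ticket on the +x side. Origin: centre of the base, z up along the bottle. Any of the four bays of the wooden rack may hold it, standing on its cork pad.
- pad_square: Square cork pad, 56 x 56 mm, 3 mm thick, fixed on the wooden rack's floor under the square bottle; it stays there and keeps showing where that bottle stood. Origin: centre of its underside.
- pad_round: Round cork pad, 60 mm diameter, 3 mm thick, fixed on the wooden rack's floor under the round bottle; it stays there and keeps showing where that bottle stood. Origin: centre of its underside.
- pad_hex: Hexagonal cork pad, 58 mm across flats, 3 mm thick, fixed on the wooden rack's floor under the hex bottle; it stays there and keeps showing where that bottle stood. Origin: centre of its underside.
- pad_oblong: Oblong cork pad, 46 (x) x 64 (y) mm, 3 mm thick, fixed on the wooden rack's floor under the oblong bottle; it stays there and keeps showing where that bottle stood. Origin: centre of its underside.
Mind the look-alikes: they are no part of the job. What is shaped like the square_bottle but blue or orange is not meant.

How it is judged:
By the outcome, as a careful person would: the job done as asked, in the order asked, and still so for the second after the job is handed in, with the robot touching nothing.
It also fails if it takes over 102 s, if anything falls off the work surface, if the arm or the gripper's body presses on something with over 40 N, if the wrist force passes 120 N, or if a joint passes its speed limit or range.

## Working session

There is one attempt and no reset: what is moved stays moved. The work goes in short steps, Python scripts to look and compute and a shell command to move; the robot and the scene stay as the last step left them, time stands still between calls to the robot, and variables do not carry over. Pictures are saved under pics/ and viewed, at most 14 in all, crops included, and the job is handed in when it is done.

```bash
mkdir -p pics; ls
python3 - <<'E'
from rig import *
import cv2
o=get_obs();print(o)
for n in("scene","side","wrist"):
    d=get_image(n);cv2.imwrite(f"pics/{n}0.png",d["pixels"][:,:,::-1]);print(n,d["K"],d["k1"],d["extrinsics"])
import numpy as np
a=cv2.imread("pics/scene0.png");b=cv2.imread("pics/side0.png")
cv2.imwrite("pics/ss0.png",cv2.resize(np.vstack([a,b]),None,fx=.78,fy=.78))
E
```

```text
pics
{'t': 0.0, 'joint_pos': array([6.46412139e+01, 2.79342315e+00, 5.59194214e+00, 9.29315743e+01,
       4.22435814e-04, 8.26775970e+01]), 'dq': array([-0.02248033, -0.00396931,  0.03823861,  0.04402401,  0.01147673,
       -0.02646673]), 'effort': array([ 1.94648501e-04, -3.38783634e+01,  3.20013428e+01,  2.04272306e-02,
       -2.46006402e-04,  7.78334304e-07]), 'position': array([0.16231566, 0.49868109, 0.24111516]), 'eef_rot': array([[-9.50859943e-01,  3.09619714e-01, -1.00124801e-03],
       [ 3.09621184e-01,  9.50857682e-01, -2.09532895e-03],
       [ 3.03289209e-04, -2.30237196e-03, -9.99997304e-01]]), 'wrist_force': array([0.4433839 , 0.04863403, 0.29747216]), 'wrist_torque': array([-0.00766456,  0.05231167, -0.01815986]), 'finger_force': 0.0, 'grip_width': 0.08523235339431022}
scene [[350.28370961   0.         256.77501324]
 [  0.         350.28370961 192.02323395]
 [  0.           0.           1.        ]] -0.08481200552605317 [[-0.68692598  0.72671789 -0.00371648  0.37488656]
 [ 0.59879844  0.56309825 -0.56952681 -0.27159627]
 [-0.41179257 -0.39344818 -0.82196436  1.06514218]
 [ 0.          0.          0.          1.        ]]
side [[475.46621809   0.         258.97501324]
 [  0.         475.46621809 192.00155576]
 [  0.           0.           1.        ]] -0.09555828887373158 [[ 0.91440223 -0.40464267  0.01152723 -0.50425301]
 [-0.18303111 -0.43867302 -0.87980998  0.14036098]
 [ 0.36106534  0.80239036 -0.47518578  1.10281304]
 [ 0.          0.          0.          1.        ]]
wrist [[277.08074695   0.         249.28912244]
 [  0.         277.08074695 192.82648054]
 [  0.           0.           1.        ]] 0.01351375741132 [[ 0.31025135  0.95064917 -0.00320286 -0.52333136]
 [ 0.90520305 -0.29438703  0.30650239 -0.03864639]
 [ 0.29043336 -0.09799202 -0.9518645   0.38019966]
 [ 0.          0.          0.          1.        ]]
```

View pics/scene0.png

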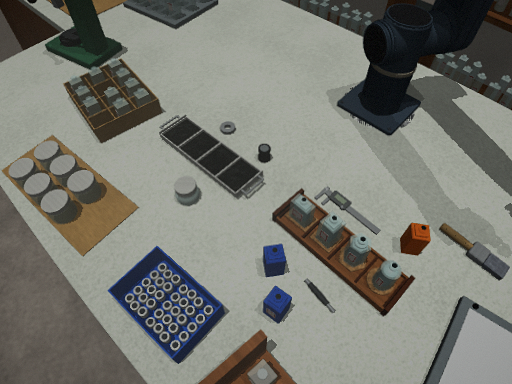

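View pics/side0.png

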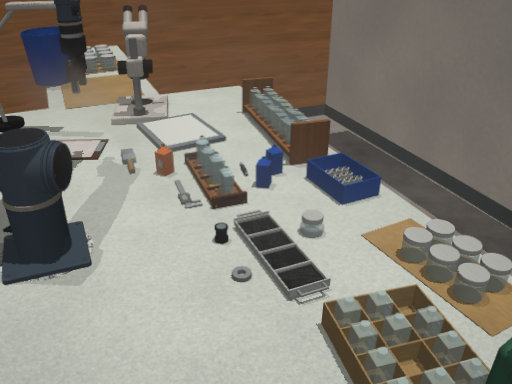

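Run:
```python
import cv2
a=cv2.imread("pics/scene0.png")
cv2.imwrite("pics/c1.png",cv2.resize(a[180:320,260:420],None,fx=4,fy=4,interpolation=cv2.INTER_CUBIC))
```

```text
(no output)
```

View pics/c1.png

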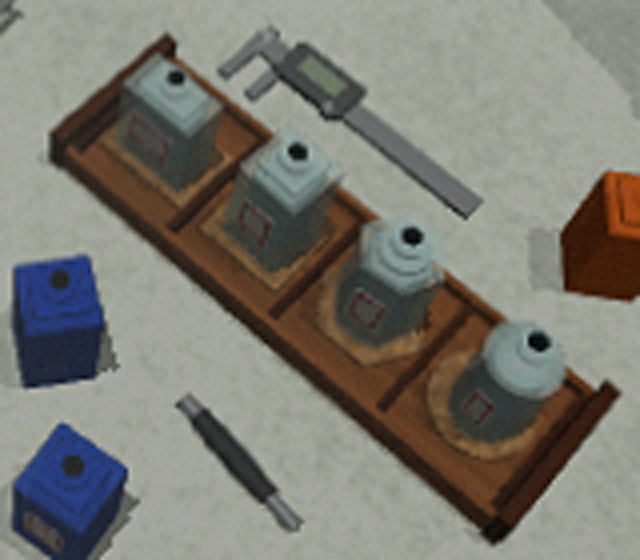

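View pics/wrist0.png

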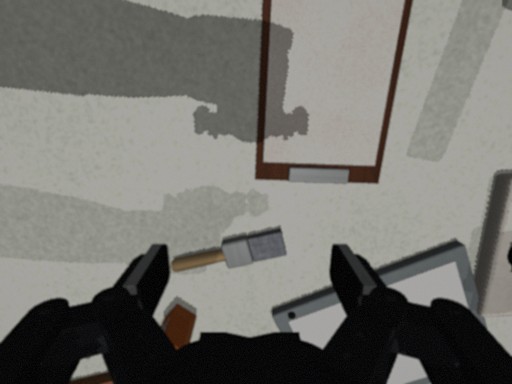

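```bash
cat > h.py <<'E'
from rig import *
import cv2, numpy as np
def ray(d,uv):
    K=d["K"];p=np.array([(uv[0]-K[0,2])/K[0,0],(uv[1]-K[1,2])/K[1,1]]);q=p.copy()
    for _ in range(20): q=p/(1+d["k1"]*(q@q))
    E=d["extrinsics"];R=E[:3,:3];return -R.T@E[:3,3],R.T@np.array([*q,1])
def onz(d,uv,z):
    c,r=ray(d,uv);return c+r*(z-c[2])/r[2]
def proj(d,P):
    E=d["extrinsics"];c=E[:3,:3]@np.array(P)+E[:3,3];q=c[:2]/c[2];q=q*(1+d["k1"]*(q@q));return q*d["K"][0,0]+d["K"][:2,2]
def tri(rs):
    A=0;b=0
    for c,r in rs:
        r=r/np.linalg.norm(r);M=np.eye(3)-np.outer(r,r);A=A+M;b=b+M@c
    return np.linalg.solve(A,b)
E
python3 - <<'E'
from h import *
np.set_printoptions(precision=4,suppress=True)
d=get_image("scene");s=get_image("side")
print("cams",ray(d,(0,0))[0],ray(s,(0,0))[0])
g=cv2.cvtColor(d["pixels"],cv2.COLOR_RGB2GRAY)
for n,uv,z in[("obl",(304,199.25),.096),("sq",(334.25,218),.107),("hex",(363,239),.104),("rnd",(394.5,265.5),.104)]:
    P=onz(d,uv,z);print(n,P,proj(s,P))
for e,box in((d,(155,110,275,200)),(s,(230,205,335,300))):
    g=cv2.cvtColor(e["pixels"],cv2.COLOR_RGB2GRAY)
    x0,y0,x1,y1=box;m=(g[y0:y1,x0:x1]<55).astype(np.uint8)
    n,l,st,c=cv2.connectedComponentsWithStats(m,connectivity=4)
    for i in range(1,n):
        if st[i,4]>80:
            print(st[i,4],c[i]+[x0,y0],onz(e,c[i]+[x0,y0],.016))
# wood corners, crop px
for uv,z in[((165,38),.034),((52,135),.034),((616,388),.034),((490,530),.034)]:
    print(onz(d,(uv[0]/4+260,uv[1]/4+180),z))
cv2.imwrite("pics/c2.png",np.hstack([cv2.resize(d["pixels"][105:205,150:280,::-1],None,fx=3.,fy=3.,interpolation=2),cv2.resize(s["pixels"][205:305,230:360,::-1],None,fx=3.,fy=3.,interpolation=2)]))
E
```

```text
cams [0.8588 0.2996 0.7222] [ 0.0886 -1.0274  0.6533]
obl [0.4893 0.0866 0.096 ] [225.8873 165.879 ]
sq [0.4891 0.1645 0.107 ] [216.2996 151.7123]
hex [0.4872 0.2345 0.104 ] [207.9478 144.0688]
rnd [0.4932 0.3111 0.104 ] [202.0045 135.0584]
484 [181.3678 131.6632] [ 0.5002 -0.3345  0.016 ]
538 [198.974  144.9275] [ 0.4994 -0.2599  0.016 ]
617 [217.6953 159.0843] [ 0.4988 -0.1858  0.016 ]
123 [263.9431 155.3902] [ 0.4062 -0.1057  0.016 ]
689 [237.7678 174.2961] [ 0.4982 -0.1114  0.016 ]
314 [257.6752 225.4108] [ 0.4988 -0.1104  0.016 ]
405 [270.2765 240.7284] [ 0.4991 -0.1841  0.016 ]
525 [284.621  257.6629] [ 0.5003 -0.258   0.016 ]
615 [300.0163 276.1821] [ 0.5008 -0.3305  0.016 ]
[0.4354 0.043  0.034 ]
[0.5325 0.0389 0.034 ]
[0.4461 0.3568 0.034 ]
[0.554  0.3475 0.034 ]
```

View pics/c2.png

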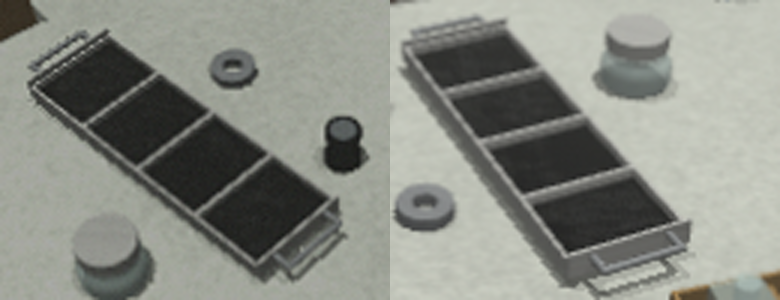

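Run:
```python
from h import *
np.set_printoptions(precision=4,suppress=True)
d=get_image("scene")
P=lambda u,z:onz(d,(u[0]/4+260,u[1]/4+180),z)
def ang(n,a,b,z=.017):
    A=P(a,z);B=P(b,z);v=B-A;print(n,A[:2],B[:2],"len",np.hypot(*v[:2]),"ang",np.degrees(np.arctan2(v[1],v[0])))
ang("sq padY",(203,226),(275,288));ang("sq padX",(275,288),(333,237))
ang("obl padY",(100,150),(183,203));ang("obl padX",(183,203),(232,160))
for a,b in[((315,305),(323,340)),((323,340),(390,362)),((390,362),(437,330))]:ang("hex",a,b)
ang("rackfront",(50,152),(490,532),.022); ang("rackback",(170,52),(590,390),.022)
# square shoulder top corners z=.091
ang("sqtopL",(243,152),(238,190),.091)
# wood rack via brown mask min-area at top? blue bottles
for u in((60,280),(72,466)):print("blue",P(u,.09))
R=get_obs()["eef_rot"];print(R)
```

```text
sq padY [0.5108 0.1346] [0.5136 0.1876] len 0.05305550375053222 ang 86.8818795429308
sq padX [0.5136 0.1876] [0.4661 0.1927] len 0.047833483209194845 ang 173.8533650087962
obl padY [0.5129 0.0597] [0.507  0.1171] len 0.05774649889912911 ang 95.83546202135666
obl padX [0.507  0.1171] [0.4654 0.1201] len 0.04170760686100784 ang 175.8270881645867
hex [0.5068 0.2099] [0.5205 0.2252] len 0.020576443424796906 ang 48.2651880796577
hex [0.5205 0.2252] [0.5063 0.2593] len 0.03689887853181515 ang 112.72333053959616
hex [0.5063 0.2593] [0.4735 0.2677] len 0.03388449619261861 ang 165.56238449368263
rackfront [0.5362 0.0411] [0.5495 0.3489] len 0.30800128225945406 ang 87.51779907862571
rackback [0.434  0.0473] [0.4494 0.3479] len 0.3009828629704901 ang 87.06297089429313
sqtopL [0.4989 0.1402] [0.5187 0.1522] len 0.023104610083391666 ang 31.188378163452082
blue [0.6186 0.1188 0.09  ]
blue [0.6846 0.1852 0.09  ]
[[-0.9509  0.3096 -0.0004]
 [ 0.3096  0.9509 -0.0007]
 [ 0.0001 -0.0008 -1.    ]]
```

```bash
python3 -m crank '{"linear":[[0,0,0],[0,0,0],[0,0,0],[0,0,0],[0,0,0],[0,0,0],[0,0,0],[0,0,0],[0,0,0],[0,0,0]],"delta_rot":[[0,0,0.067],[0,0,0.067],[0,0,0.067],[0,0,0.067],[0,0,0.067],[0,0,0.067],[0,0,0.067],[0,0,0.067],[0,0,0.067],[0,0,0]],"grip":[85,85,85,85,85,85,85,85,85,85]}'
```

```text
t: 1.3
position: [0.1625, 0.4991, 0.2422]
eef_rot: [[0.007, 1.0, -0.0], [1.0, -0.007, -0.0], [-0.0, -0.0, -1.0]]
wrist_force: [0.2, 0.4, 0.4]
grip_width: 0.085
finger_force: 0.0
```

```bash
python3 -m crank '{"linear":[[-0.185,0.242,0],[-0.185,0.242,0],[-0.185,0.242,0],[-0.185,0.242,0],[-0.185,0.242,0],[-0.185,0.242,0],[-0.185,0.242,0],[-0.185,0.242,0],[-0.185,0.242,0],[0,0,0]],"delta_rot":[[0,0,0],[0,0,0],[0,0,0],[0,0,0],[0,0,0],[0,0,0],[0,0,0],[0,0,0],[0,0,0],[0,0,0]],"grip":[85,85,85,85,85,85,85,85,85,85]}'
python3 - <<'E'
from h import *
d=get_image("wrist");cv2.imwrite("pics/w1.png",cv2.resize(d["pixels"][:,:,::-1],None,fx=1.5,fy=1.5,interpolation=2))
E
```

```text
t: 2.3
position: [0.4913, 0.2434, 0.2413]
eef_rot: [[0.01, 1.0, 0.001], [1.0, -0.01, -0.002], [-0.002, 0.001, -1.0]]
wrist_force: [-0.4, 1.0, -0.1]
grip_width: 0.085
finger_force: 0.0
```

View pics/w1.png

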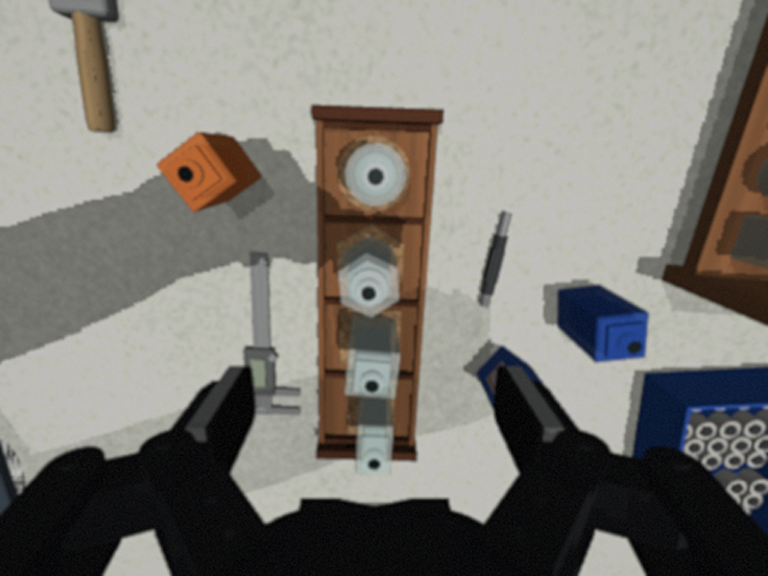

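Run:
```python
from h import *
np.set_printoptions(precision=4,suppress=True)
d=get_image("wrist")
for n,u,z in[("rnd",(375.5,177),.104),("hex",(368,293.5),.104),("sq",(371.5,386),.107),("obl",(374,464),.096)]:print(n,onz(d,np.array(u)/1.5,z))
for u in((313,107),(442,113)):print("end",onz(d,np.array(u)/1.5,.034))
im=d["pixels"][80:325,205:300,::-1]
b=lambda a:cv2.resize(a,None,fx=6,fy=6,interpolation=2)
cv2.imwrite("pics/c3.png",np.hstack([b(im[80:160,15:75]),b(im[140:220,15:75])]))
```

```text
rnd [0.4897 0.3106 0.104 ]
hex [0.4839 0.234  0.104 ]
sq [0.4856 0.1644 0.107 ]
obl [0.4866 0.0865 0.096 ]
end [0.4436 0.358  0.034 ]
end [0.5402 0.353  0.034 ]
```

View pics/c3.png

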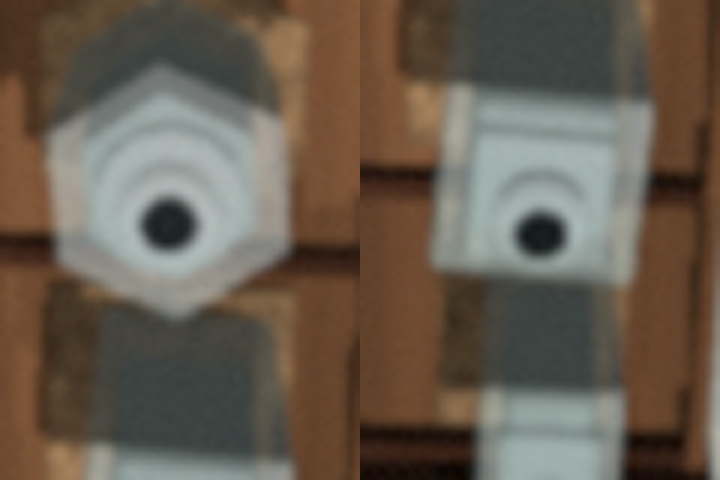

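```bash
python3 -c "
from h import *
o=get_obs();print(o['position'],o['eef_rot'][:,1])"
python3 -m crank '{"linear":[[0.225,0,0],[0.225,0,0],[0,0,0.31],[0,0,0.31],[0,0,0.2],[0,0,0],[0,0,0],[0,0,0]],"delta_rot":[[0,0,0],[0,0,0],[0,0,0],[0,0,0],[0,0,0],[0,0,0],[0,0,0],[0,0,0]],"grip":[85,85,85,85,85,85,85,85]}'
```

```text
[0.48788157 0.24637461 0.24184528] [ 0.99997347 -0.00715087 -0.00139054]
t: 3.2
position: [0.4891, 0.316, 0.1225]
eef_rot: [[0.005, 1.0, 0.004], [1.0, -0.005, 0.002], [0.002, 0.004, -1.0]]
wrist_force: [0.7, -0.3, -0.8]
grip_width: 0.0851
finger_force: 0.0
```

```bash
python3 -m crank '{"linear":[[-0.02,0.01,0],[0,0,0.15],[0,0,0.15],[0,0,0.14],[0,0,0],[0,0,0]],"delta_rot":[[0,0,0],[0,0,0],[0,0,0],[0,0,0],[0,0,0],[0,0,0]],"grip":[85,85,85,85,85,85]}'
python3 -c "
from h import *
d=get_image('side');s=get_image('wrist')
cv2.imwrite('pics/g1.png',np.hstack([cv2.resize(d['pixels'][100:240,140:290,::-1],(400,373),interpolation=2),cv2.resize(s['pixels'][80:,110:400,::-1],(390,408),interpolation=2)[:373]]))
o=get_obs();print(o['position'],o['eef_rot'][:,1])"
```

```text
t: 3.8
position: [0.4902, 0.3118, 0.0547]
eef_rot: [[0.007, 1.0, 0.001], [1.0, -0.007, 0.001], [0.001, 0.001, -1.0]]
wrist_force: [0.6, -0.3, 0.7]
grip_width: 0.0849
finger_force: 0.0
[0.49110212 0.31230696 0.05579425] [ 0.99996865 -0.00705046  0.00360407]
```

View pics/g1.png

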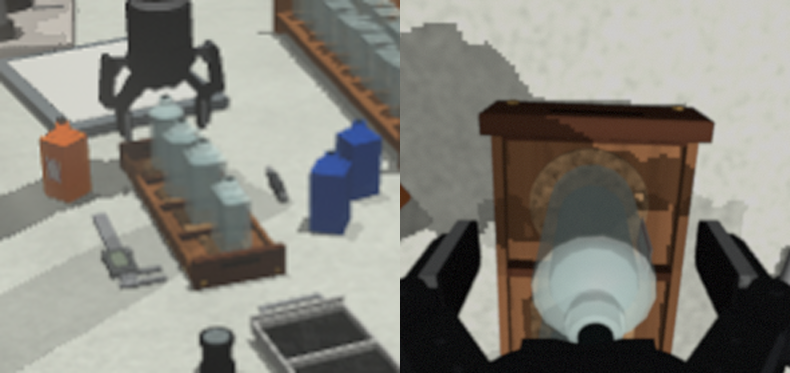

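The round bottle (right half, about (595,300)) stands between the open fingers, slightly left of centre; no contact. Closing.

```bash
python3 -m crank '{"linear":[[0,0,0],[0,0,0],[0,0,0],[0,0,0],[0,0,0],[0,0,0],[0,0,0],[0,0,0]],"delta_rot":[[0,0,0],[0,0,0],[0,0,0],[0,0,0],[0,0,0],[0,0,0],[0,0,0],[0,0,0]],"grip":[60,50,45,40,35,30,30,30]}'
```

```text
t: 4.7
position: [0.4905, 0.3119, 0.0545]
eef_rot: [[0.007, 1.0, 0.002], [1.0, -0.007, 0.001], [0.001, 0.002, -1.0]]
wrist_force: [1.5, -0.6, 5.2]
grip_width: 0.0409
finger_force: 60.0
```

```bash
python3 -m crank '{"linear":[[0,0,-0.05],[0,0,-0.1],[0,0,-0.15],[0,0,-0.2],[0,0,-0.2],[0,0,-0.2],[0,0,-0.1],[0,0,0],[0,0,0]],"delta_rot":[[0,0,0],[0,0,0],[0,0,0],[0,0,0],[0,0,0],[0,0,0],[0,0,0],[0,0,0],[0,0,0]],"grip":[30,30,30,30,30,30,30,30,30]}'
```

```text
t: 5.6
position: [0.4892, 0.3117, 0.2031]
eef_rot: [[0.007, 1.0, -0.001], [1.0, -0.007, -0.0], [-0.0, -0.001, -1.0]]
wrist_force: [-0.7, 0.1, -1.4]
grip_width: 0.041
finger_force: 60.7
```

```bash
python3 -m crank '{"linear":[[-0.15,0.01,0],[-0.3,0.01,0],[-0.32,0.01,0],[-0.32,0.01,0],[-0.32,0.01,0],[-0.32,0.01,0],[-0.32,0.01,0],[-0.32,0.01,0],[-0.3,0,0],[-0.15,0,0]],"delta_rot":[[0,0,0],[0,0,0],[0,0,0],[0,0,0],[0,0,0],[0,0,0],[0,0,0],[0,0,0],[0,0,0],[0,0,0]],"grip":[30,30,30,30,30,30,30,30,30,30]}'
python3 -m crank '{"linear":[[0,0,0],[0,0,0],[0,0,0]],"delta_rot":[[0,0,0],[0,0,0],[0,0,0]],"grip":[30,30,30]}'
python3 -c "
from h import *
s=get_image('wrist')
cv2.imwrite('pics/p1.png',s['pixels'][:,:,::-1])"
```

```text
t: 6.6
position: [0.4969, -0.1144, 0.2008]
eef_rot: [[0.011, 1.0, -0.004], [1.0, -0.011, 0.0], [0.0, -0.004, -1.0]]
wrist_force: [0.4, 2.0, -1.4]
grip_width: 0.0409
finger_force: 60.8
t: 6.9
position: [0.4979, -0.1102, 0.2022]
eef_rot: [[0.006, 1.0, -0.002], [1.0, -0.006, 0.001], [0.001, -0.002, -1.0]]
wrist_force: [0.0, 0.5, -2.0]
grip_width: 0.0408
finger_force: 60.8
```

View pics/p1.png

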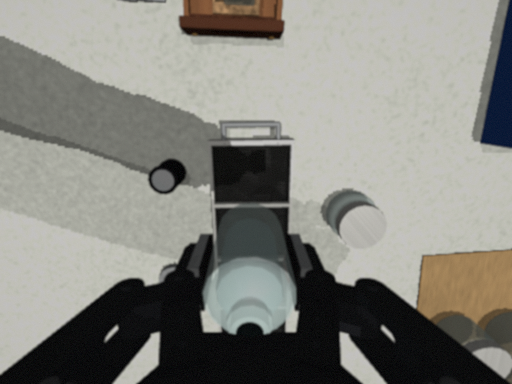

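```bash
python3 -m crank '{"linear":[[0,0,0.15],[0,0,0.2],[0,0,0.2],[0,0,0.2],[0,0,0.12],[0,0,0.06],[0,0,0],[0,0,0],[0,0,0]],"delta_rot":[[0,0,0],[0,0,0],[0,0,0],[0,0,0],[0,0,0],[0,0,0],[0,0,0],[0,0,0],[0,0,0]],"grip":[30,30,30,30,30,30,30,30,30]}'
python3 -c "
from h import *
s=get_image('side');d=get_image('wrist')
cv2.imwrite('pics/p2.png',np.hstack([cv2.resize(s['pixels'][130:310,200:360,::-1],(355,400),interpolation=2),cv2.resize(d['pixels'][60:,100:400,::-1],(400,432),interpolation=2)[:400]]))"
```

```text
t: 7.85
position: [0.4999, -0.1116, 0.0656]
eef_rot: [[0.006, 1.0, 0.003], [1.0, -0.006, -0.001], [-0.001, 0.003, -1.0]]
wrist_force: [-0.1, -0.6, -0.7]
grip_width: 0.0408
finger_force: 60.8
```

View pics/p2.png

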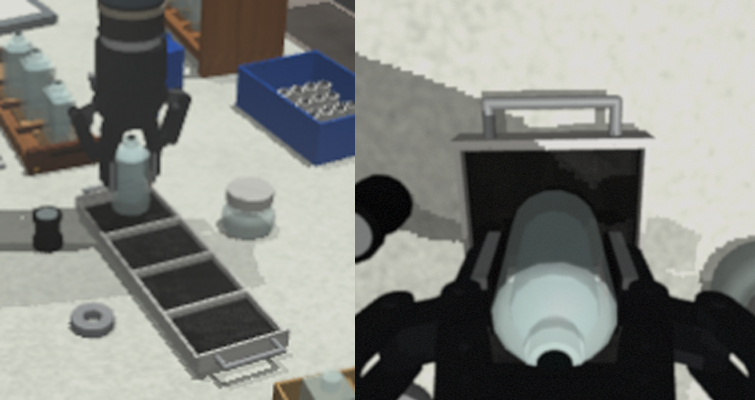

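```bash
python3 -m crank '{"linear":[[0,0,0.015],[0,0,0.015],[0,0,0.015],[0,0,0.01],[0,0,0.01],[0,0,0.007],[0,0,0.007],[0,0,0],[0,0,0]],"delta_rot":[[0,0,0],[0,0,0],[0,0,0],[0,0,0],[0,0,0],[0,0,0],[0,0,0],[0,0,0],[0,0,0]],"grip":[30,30,30,30,30,30,30,30,30]}'
python3 -m crank '{"linear":[[0,0,0.005],[0,0,0]],"delta_rot":[[0,0,0],[0,0,0]],"grip":[30,30]}'
```

```text
t: 8.85
position: [0.4986, -0.1114, 0.052]
eef_rot: [[0.007, 1.0, 0.0], [1.0, -0.007, -0.0], [-0.0, 0.0, -1.0]]
wrist_force: [0.8, -0.4, -1.8]
grip_width: 0.0409
finger_force: 60.8
t: 9.05
position: [0.4987, -0.1115, 0.0514]
eef_rot: [[0.007, 1.0, 0.0], [1.0, -0.007, -0.0], [-0.0, 0.0, -1.0]]
wrist_force: [-0.2, 0.6, -1.0]
grip_width: 0.0408
finger_force: 60.8
```

```bash
for i in 1 2; do python3 -m crank '{"linear":[[0,0,0.005],[0,0,0]],"delta_rot":[[0,0,0],[0,0,0]],"grip":[30,30]}' | egrep 'posi|wrist'; done
```

```text
position: [0.4987, -0.1115, 0.0514]
wrist_force: [-1.6, 0.5, 4.9]
position: [0.4988, -0.1115, 0.0514]
wrist_force: [-2.5, 2.2, 8.0]
```

```bash
python3 -m crank '{"linear":[[0,0,0],[0,0,0],[0,0,0],[0,0,0],[0,0,0],[0,0,-0.1],[0,0,-0.3],[0,0,-0.3],[0,0,-0.3],[0,0,0]],"delta_rot":[[0,0,0],[0,0,0],[0,0,0],[0,0,0],[0,0,0],[0,0,0],[0,0,0],[0,0,0],[0,0,0],[0,0,0]],"grip":[45,50,60,70,85,85,85,85,85,85]}'
```

```text
t: 10.45
position: [0.5024, -0.1128, 0.2079]
eef_rot: [[0.007, 1.0, 0.013], [1.0, -0.007, -0.005], [-0.005, 0.013, -1.0]]
wrist_force: [0.8, -0.4, 1.3]
grip_width: 0.0853
finger_force: 0.0
```

```bash
python3 -m crank '{"linear":[[0.15,0,0],[0.3,-0.015,0],[0.32,-0.015,0],[0.32,-0.015,0],[0.32,-0.015,0],[0.32,-0.015,0],[0.32,-0.015,0],[0.255,-0.015,0],[0,0,0],[0,0,0]],"delta_rot":[[0,0,0],[0,0,0],[0,0,0],[0,0,0],[0,0,0],[0,0,0],[0,0,0],[0,0,0],[0,0,-0.028],[0,0,0]],"grip":[85,85,85,85,85,85,85,85,85,85]}'
python3 -m crank '{"linear":[[0,0,0.2],[0,0,0.3],[0,0,0.1],[0,0,0],[0,0,0],[0,0,0]],"delta_rot":[[0,0,0],[0,0,0],[0,0,0],[0,0,0],[0,0,0],[0,0,0]],"grip":[85,85,85,85,85,85]}'
```

```text
t: 11.45
position: [0.4846, 0.2357, 0.1989]
eef_rot: [[-0.054, 0.999, -0.001], [0.999, 0.054, -0.001], [-0.001, -0.001, -1.0]]
wrist_force: [-0.4, 0.3, -0.3]
grip_width: 0.0849
finger_force: 0.0
t: 12.05
position: [0.487, 0.2347, 0.1124]
eef_rot: [[-0.051, 0.999, 0.004], [0.999, 0.051, 0.001], [0.001, 0.004, -1.0]]
wrist_force: [1.3, -0.7, 0.3]
grip_width: 0.0849
finger_force: 0.0
```

```bash
python3 -m crank '{"linear":[[0,0,0.15],[0,0,0.15],[0,0,0.08],[0,0,0],[0,0,0]],"delta_rot":[[0,0,0],[0,0,0],[0,0,0],[0,0,0],[0,0,0]],"grip":[85,85,85,85,85]}'
python3 -m crank '{"linear":[[0,0,0],[0,0,0],[0,0,0],[0,0,0],[0,0,0],[0,0,0],[0,0,0],[0,0,0]],"delta_rot":[[0,0,0],[0,0,0],[0,0,0],[0,0,0],[0,0,0],[0,0,0],[0,0,0],[0,0,0]],"grip":[60,50,45,40,35,30,30,30]}'
```

```text
t: 12.55
position: [0.486, 0.2347, 0.054]
eef_rot: [[-0.052, 0.999, 0.002], [0.999, 0.052, 0.001], [0.0, 0.002, -1.0]]
wrist_force: [0.9, -0.9, 0.8]
grip_width: 0.0856
finger_force: 0.0
t: 13.35
position: [0.486, 0.2347, 0.0538]
eef_rot: [[-0.052, 0.999, 0.002], [0.999, 0.052, 0.001], [0.001, 0.002, -1.0]]
wrist_force: [0.5, 0.6, 5.1]
grip_width: 0.0414
finger_force: 61.2
```

```bash
python3 -m crank '{"linear":[[0,0,-0.05],[0,0,-0.1],[0,0,-0.15],[0,0,-0.2],[0,0,-0.2],[0,0,-0.2],[0,0,-0.1],[0,0,0],[0,0,0]],"delta_rot":[[0,0,0],[0,0,0],[0,0,0],[0,0,0],[0,0,0],[0,0,0],[0,0,0],[0,0,0.028],[0,0,0]],"grip":[30,30,30,30,30,30,30,30,30]}'
python3 -m crank '{"linear":[[-0.15,0.01,0],[-0.3,0.012,0],[-0.32,0.012,0],[-0.32,0.012,0],[-0.32,0.012,0],[-0.32,0.012,0],[-0.32,0.012,0],[-0.32,0.012,0],[-0.28,0.012,0],[-0.147,0,0]],"delta_rot":[[0,0,0],[0,0,0],[0,0,0],[0,0,0],[0,0,0],[0,0,0],[0,0,0],[0,0,0],[0,0,0],[0,0,0]],"grip":[30,30,30,30,30,30,30,30,30,30]}'
python3 -m crank '{"linear":[[0,0,0],[0,0,0],[0,0,0]],"delta_rot":[[0,0,0],[0,0,0],[0,0,0]],"grip":[30,30,30]}'
```

```text
t: 14.25
position: [0.4852, 0.2345, 0.2031]
eef_rot: [[0.007, 1.0, 0.0], [1.0, -0.007, 0.0], [0.0, 0.0, -1.0]]
wrist_force: [1.0, -0.7, -1.4]
grip_width: 0.0412
finger_force: 60.9
t: 15.25
position: [0.4971, -0.1883, 0.201]
eef_rot: [[0.009, 1.0, -0.003], [1.0, -0.009, 0.0], [0.0, -0.003, -1.0]]
wrist_force: [-0.3, 0.6, -2.1]
grip_width: 0.0415
finger_force: 60.9
t: 15.55
position: [0.4978, -0.184, 0.202]
eef_rot: [[0.005, 1.0, -0.001], [1.0, -0.005, 0.001], [0.001, -0.001, -1.0]]
wrist_force: [0.8, 1.1, -1.8]
grip_width: 0.0419
finger_force: 60.9
```

```bash
python3 -m crank '{"linear":[[0,0,0.15],[0,0,0.2],[0,0,0.2],[0,0,0.2],[0,0,0.12],[0,0,0.06],[0,0,0],[0,0,0],[0,0,0]],"delta_rot":[[0,0,0],[0,0,0],[0,0,0],[0,0,0],[0,0,0],[0,0,0],[0,0,0],[0,0,0],[0,0,0]],"grip":[30,30,30,30,30,30,30,30,30]}'
python3 -m crank '{"linear":[[0,0,0.015],[0,0,0.015],[0,0,0.015],[0,0,0.01],[0,0,0.01],[0,0,0.007],[0,0,0.005],[0,0,0],[0,0,0]],"delta_rot":[[0,0,0],[0,0,0],[0,0,0],[0,0,0],[0,0,0],[0,0,0],[0,0,0],[0,0,0],[0,0,0]],"grip":[30,30,30,30,30,30,30,30,30]}'
for i in 1 2; do python3 -m crank '{"linear":[[0,0,0.005],[0,0,0]],"delta_rot":[[0,0,0],[0,0,0]],"grip":[30,30]}' | egrep 'posi|wrist'; done
```

```text
t: 16.45
position: [0.4995, -0.1856, 0.0651]
eef_rot: [[0.006, 1.0, 0.003], [1.0, -0.006, -0.002], [-0.002, 0.003, -1.0]]
wrist_force: [-0.1, -0.3, -1.0]
grip_width: 0.0412
finger_force: 61.0
t: 17.35
position: [0.4982, -0.1852, 0.0517]
eef_rot: [[0.007, 1.0, 0.0], [1.0, -0.007, -0.0], [-0.0, 0.0, -1.0]]
wrist_force: [-0.3, -0.3, -1.8]
grip_width: 0.0418
finger_force: 61.0
position: [0.4981, -0.1852, 0.0509]
wrist_force: [-0.6, -0.2, -1.6]
position: [0.4982, -0.1852, 0.0508]
wrist_force: [-2.5, 0.5, 1.8]
```

```bash
python3 -m crank '{"linear":[[0,0,0.003],[0,0,0],[0,0,0],[0,0,0],[0,0,0],[0,0,-0.1],[0,0,-0.3],[0,0,-0.3],[0,0,-0.3],[0,0,0]],"delta_rot":[[0,0,0],[0,0,0],[0,0,0],[0,0,0],[0,0,0],[0,0,0],[0,0,0],[0,0,0],[0,0,0],[0,0,0]],"grip":[30,45,50,65,85,85,85,85,85,85]}'
python3 -c "
from h import *
s=get_image('side');d=get_image('wrist')
cv2.imwrite('pics/p3.png',np.hstack([cv2.resize(s['pixels'][130:310,200:360,::-1],(355,400),interpolation=2),cv2.resize(d['pixels'][60:,100:400,::-1],(400,432),interpolation=2)[:400]]))"
```

```text
t: 18.75
position: [0.5021, -0.1872, 0.2095]
eef_rot: [[0.007, 1.0, 0.014], [1.0, -0.007, -0.007], [-0.007, 0.014, -1.0]]
wrist_force: [0.6, -0.6, 0.0]
grip_width: 0.0847
finger_force: 0.0
```

View pics/p3.png

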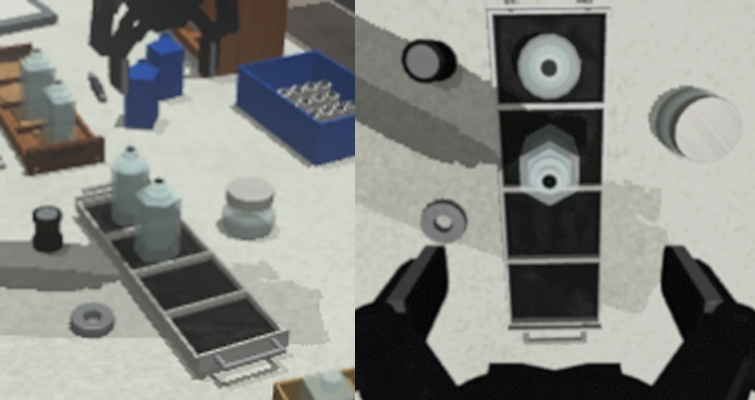

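```bash
python3 -m crank '{"linear":[[0.15,0,0],[0.3,-0.01,0],[0.32,-0.015,0],[0.32,-0.015,0],[0.32,-0.015,0],[0.32,-0.015,0],[0.32,-0.01,0],[0.281,-0.01,0],[0,0,0],[0,0,0]],"delta_rot":[[0,0,0],[0,0,0],[0,0,0],[0,0,0],[0,0,0],[0,0,0],[0,0,0],[0,0,0],[0,0,0.03],[0,0,0]],"grip":[85,85,85,85,85,85,85,85,85,85]}'
python3 -m crank '{"linear":[[0,0,0.2],[0,0,0.3],[0,0,0.1],[0,0,0],[0,0,0],[0,0,0]],"delta_rot":[[0,0,0],[0,0,0],[0,0,0],[0,0,0],[0,0,0],[0,0,0]],"grip":[85,85,85,85,85,85]}'
```

```text
t: 19.85
position: [0.4857, 0.1657, 0.1979]
eef_rot: [[0.067, 0.998, -0.003], [0.998, -0.067, -0.001], [-0.001, -0.003, -1.0]]
wrist_force: [-0.4, 0.5, -0.6]
grip_width: 0.0849
finger_force: 0.0
t: 20.45
position: [0.4888, 0.1645, 0.1122]
eef_rot: [[0.07, 0.998, 0.004], [0.998, -0.07, 0.001], [0.001, 0.004, -1.0]]
wrist_force: [-0.4, 0.5, -0.2]
grip_width: 0.0849
finger_force: 0.0
```

```bash
python3 -m crank '{"linear":[[0,0,0.15],[0,0,0.15],[0,0,0.075],[0,0,0],[0,0,0]],"delta_rot":[[0,0,0],[0,0,0],[0,0,0],[0,0,0],[0,0,0]],"grip":[85,85,85,85,85]}'
python3 -m crank '{"linear":[[0,0,0],[0,0,0],[0,0,0],[0,0,0],[0,0,0],[0,0,0],[0,0,0],[0,0,0]],"delta_rot":[[0,0,0],[0,0,0],[0,0,0],[0,0,0],[0,0,0],[0,0,0],[0,0,0],[0,0,0]],"grip":[60,50,45,40,35,30,30,30]}'
```

```text
t: 20.95
position: [0.488, 0.1647, 0.0548]
eef_rot: [[0.07, 0.998, 0.002], [0.998, -0.07, 0.0], [0.0, 0.002, -1.0]]
wrist_force: [-0.3, 0.5, 0.2]
grip_width: 0.0849
finger_force: 0.0
t: 21.75
position: [0.488, 0.1647, 0.0545]
eef_rot: [[0.07, 0.998, 0.002], [0.998, -0.07, 0.0], [0.001, 0.002, -1.0]]
wrist_force: [1.6, -0.0, 4.9]
grip_width: 0.0397
finger_force: 60.5
```

```bash
python3 -m crank '{"linear":[[0,0,-0.05],[0,0,-0.1],[0,0,-0.15],[0,0,-0.2],[0,0,-0.2],[0,0,-0.2],[0,0,-0.1],[0,0,0],[0,0,0]],"delta_rot":[[0,0,0],[0,0,0],[0,0,0],[0,0,0],[0,0,0],[0,0,0],[0,0,0],[0,0,-0.03],[0,0,0]],"grip":[30,30,30,30,30,30,30,30,30]}'
python3 -m crank '{"linear":[[-0.15,0.01,0],[-0.3,0.012,0],[-0.32,0.012,0],[-0.32,0.012,0],[-0.32,0.012,0],[-0.32,0.012,0],[-0.32,0.012,0],[-0.32,0.012,0],[-0.3,0.012,0],[-0.155,0,0]],"delta_rot":[[0,0,0],[0,0,0],[0,0,0],[0,0,0],[0,0,0],[0,0,0],[0,0,0],[0,0,0],[0,0,0],[0,0,0]],"grip":[30,30,30,30,30,30,30,30,30,30]}'
python3 -m crank '{"linear":[[0,0,0],[0,0,0],[0,0,0]],"delta_rot":[[0,0,0],[0,0,0],[0,0,0]],"grip":[30,30,30]}'
python3 -m crank '{"linear":[[0,0,0.15],[0,0,0.2],[0,0,0.2],[0,0,0.2],[0,0,0.12],[0,0,0.06],[0,0,0],[0,0,0],[0,0,0]],"delta_rot":[[0,0,0],[0,0,0],[0,0,0],[0,0,0],[0,0,0],[0,0,0],[0,0,0],[0,0,0],[0,0,0]],"grip":[30,30,30,30,30,30,30,30,30]}'
```

```text
t: 22.65
position: [0.4867, 0.1644, 0.2029]
eef_rot: [[0.007, 1.0, -0.001], [1.0, -0.007, -0.0], [-0.0, -0.001, -1.0]]
wrist_force: [0.2, -0.4, -2.0]
grip_width: 0.0394
finger_force: 60.2
t: 23.65
position: [0.4987, -0.2625, 0.2009]
eef_rot: [[0.012, 1.0, -0.004], [1.0, -0.012, 0.001], [0.001, -0.004, -1.0]]
wrist_force: [0.6, 0.1, -1.5]
grip_width: 0.0396
finger_force: 60.2
t: 23.95
position: [0.4996, -0.258, 0.2024]
eef_rot: [[0.006, 1.0, -0.002], [1.0, -0.006, 0.002], [0.002, -0.002, -1.0]]
wrist_force: [-0.9, 0.1, -1.6]
grip_width: 0.0394
finger_force: 60.2
t: 24.85
position: [0.5013, -0.2598, 0.0659]
eef_rot: [[0.007, 1.0, 0.003], [1.0, -0.006, -0.002], [-0.002, 0.003, -1.0]]
wrist_force: [0.8, 0.1, -2.5]
grip_width: 0.0391
finger_force: 60.2
```

```bash
python3 -m crank '{"linear":[[0,0,0.015],[0,0,0.015],[0,0,0.015],[0,0,0.01],[0,0,0.01],[0,0,0.007],[0,0,0.005],[0,0,0],[0,0,0]],"delta_rot":[[0,0,0],[0,0,0],[0,0,0],[0,0,0],[0,0,0],[0,0,0],[0,0,0],[0,0,0],[0,0,0]],"grip":[30,30,30,30,30,30,30,30,30]}' | egrep 'posi|wrist'
for i in 1 2 3; do python3 -m crank '{"linear":[[0,0,0.005],[0,0,0]],"delta_rot":[[0,0,0],[0,0,0]],"grip":[30,30]}' | egrep 'posi|wrist'; done
```

```text
position: [0.5001, -0.2594, 0.0524]
wrist_force: [0.3, 0.4, -2.1]
position: [0.5001, -0.2593, 0.0517]
wrist_force: [-0.4, 0.7, -1.8]
position: [0.5002, -0.2594, 0.0515]
wrist_force: [-0.9, 0.5, 1.9]
position: [0.5002, -0.2594, 0.0515]
wrist_force: [-2.0, 1.7, 4.1]
```

```bash
python3 -m crank '{"linear":[[0,0,0],[0,0,0],[0,0,0],[0,0,0],[0,0,0],[0,0,-0.1],[0,0,-0.3],[0,0,-0.3],[0,0,-0.3],[0,0,0]],"delta_rot":[[0,0,0],[0,0,0],[0,0,0],[0,0,0],[0,0,0],[0,0,0],[0,0,0],[0,0,0],[0,0,0],[0,0,0]],"grip":[40,45,50,65,85,85,85,85,85,85]}'
python3 -m crank '{"linear":[[0.15,0,0],[0.3,-0.01,0],[0.32,-0.015,0],[0.32,-0.015,0],[0.32,-0.015,0],[0.32,-0.015,0],[0.32,-0.015,0],[0.257,-0.015,0],[0,0,0],[0,0,0]],"delta_rot":[[0,0,0],[0,0,0],[0,0,0],[0,0,0],[0,0,0],[0,0,0],[0,0,0],[0,0,0],[0,0,0],[0,0,0]],"grip":[85,85,85,85,85,85,85,85,85,85]}'
python3 -m crank '{"linear":[[0,0,0.2],[0,0,0.3],[0,0,0.1],[0,0,0],[0,0,0],[0,0,0]],"delta_rot":[[0,0,0],[0,0,0],[0,0,0],[0,0,0],[0,0,0],[0,0,0]],"grip":[85,85,85,85,85,85]}'
python3 -c "
from h import *
d=get_image('wrist')
cv2.imwrite('pics/p4.png',cv2.resize(d['pixels'][150:,140:370,::-1],None,fx=2.5,fy=2.5,interpolation=2))"
```

```text
t: 27.35
position: [0.5037, -0.2617, 0.2104]
eef_rot: [[0.007, 1.0, 0.014], [1.0, -0.007, -0.009], [-0.009, 0.014, -1.0]]
wrist_force: [0.9, -0.3, 0.7]
grip_width: 0.0849
finger_force: 0.0
t: 28.35
position: [0.4874, 0.0875, 0.2008]
eef_rot: [[0.005, 1.0, 0.001], [1.0, -0.005, -0.001], [-0.001, 0.001, -1.0]]
wrist_force: [-0.4, -0.5, 0.1]
grip_width: 0.0849
finger_force: 0.0
t: 28.95
position: [0.4891, 0.0861, 0.1123]
eef_rot: [[0.008, 1.0, 0.004], [1.0, -0.008, -0.0], [0.0, 0.004, -1.0]]
wrist_force: [0.3, 0.1, -0.5]
grip_width: 0.085
finger_force: 0.0
```

View pics/p4.png

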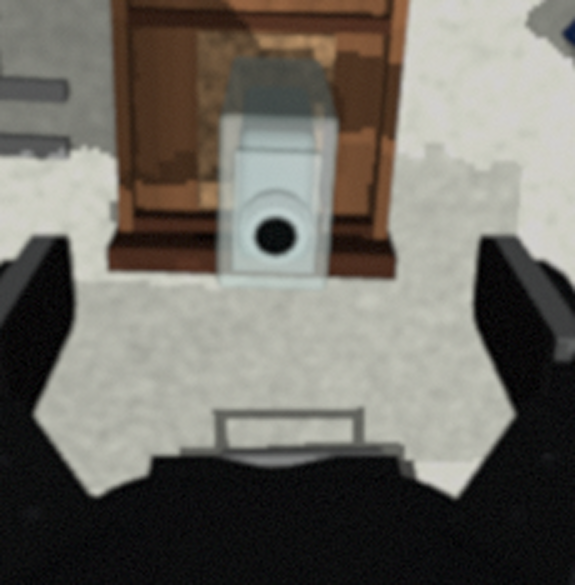

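```bash
python3 -m crank '{"linear":[[0,0,0],[0,0,0.15],[0,0,0.15],[0,0,0.1],[0,0,0],[0,0,0]],"delta_rot":[[0,0,0.02],[0,0,0],[0,0,0],[0,0,0],[0,0,0],[0,0,0]],"grip":[85,85,85,85,85,85]}'
python3 -m crank '{"linear":[[0,0,0],[0,0,0],[0,0,0],[0,0,0],[0,0,0],[0,0,0],[0,0,0],[0,0,0],[0,0,0]],"delta_rot":[[0,0,0],[0,0,0],[0,0,0],[0,0,0],[0,0,0],[0,0,0],[0,0,0],[0,0,0],[0,0,0]],"grip":[60,50,45,40,35,30,20,20,20]}'
```

```text
t: 29.6
position: [0.4884, 0.0868, 0.0515]
eef_rot: [[0.049, 0.999, 0.002], [0.999, -0.049, 0.0], [0.0, 0.002, -1.0]]
wrist_force: [0.2, 1.0, 0.7]
grip_width: 0.085
finger_force: 0.0
t: 30.5
position: [0.4881, 0.0868, 0.0506]
eef_rot: [[0.049, 0.999, 0.001], [0.999, -0.049, 0.0], [0.0, 0.001, -1.0]]
wrist_force: [2.3, -0.5, 2.0]
grip_width: 0.0295
finger_force: 59.6
```

```bash
python3 -m crank '{"linear":[[0,0,-0.05],[0,0,-0.1],[0,0,-0.15],[0,0,-0.2],[0,0,-0.2],[0,0,-0.2],[0,0,-0.1],[0,0,0],[0,0,0]],"delta_rot":[[0,0,0],[0,0,0],[0,0,0],[0,0,0],[0,0,0],[0,0,0],[0,0,0],[0,0,-0.02],[0,0,0]],"grip":[20,20,20,20,20,20,20,20,20]}'
python3 -m crank '{"linear":[[-0.15,0.01,0],[-0.3,0.012,0],[-0.32,0.012,0],[-0.32,0.012,0],[-0.32,0.012,0],[-0.32,0.012,0],[-0.32,0.012,0],[-0.32,0.012,0],[-0.28,0.01,0],[-0.145,0,0]],"delta_rot":[[0,0,0],[0,0,0],[0,0,0],[0,0,0],[0,0,0],[0,0,0],[0,0,0],[0,0,0],[0,0,0],[0,0,0]],"grip":[20,20,20,20,20,20,20,20,20,20]}'
python3 -m crank '{"linear":[[0,0,0],[0,0,0],[0,0,0]],"delta_rot":[[0,0,0],[0,0,0],[0,0,0]],"grip":[20,20,20]}'
python3 -m crank '{"linear":[[0,0,0.15],[0,0,0.2],[0,0,0.2],[0,0,0.2],[0,0,0.12],[0,0,0.06],[0,0,0],[0,0,0],[0,0,0]],"delta_rot":[[0,0,0],[0,0,0],[0,0,0],[0,0,0],[0,0,0],[0,0,0],[0,0,0],[0,0,0],[0,0,0]],"grip":[20,20,20,20,20,20,20,20,20]}'
```

```text
t: 31.4
position: [0.4872, 0.0868, 0.2]
eef_rot: [[0.007, 1.0, -0.001], [1.0, -0.007, -0.0], [-0.0, -0.001, -1.0]]
wrist_force: [-0.2, -0.2, -1.9]
grip_width: 0.0294
finger_force: 59.4
t: 32.4
position: [0.4987, -0.3356, 0.1975]
eef_rot: [[0.011, 1.0, -0.003], [1.0, -0.011, 0.001], [0.001, -0.003, -1.0]]
wrist_force: [-0.5, -0.0, -0.6]
grip_width: 0.0297
finger_force: 59.4
t: 32.7
position: [0.4998, -0.3312, 0.1992]
eef_rot: [[0.006, 1.0, -0.002], [1.0, -0.006, 0.002], [0.002, -0.002, -1.0]]
wrist_force: [-0.3, 0.6, -0.9]
grip_width: 0.0295
finger_force: 59.4
t: 33.6
position: [0.5014, -0.3332, 0.0628]
eef_rot: [[0.007, 1.0, 0.003], [1.0, -0.007, -0.002], [-0.002, 0.003, -1.0]]
wrist_force: [-0.1, 0.1, -1.3]
grip_width: 0.0293
finger_force: 59.4
```

```bash
python3 -m crank '{"linear":[[0,0,0.015],[0,0,0.015],[0,0,0.015],[0,0,0.01],[0,0,0.01],[0,0,0.007],[0,0,0.005],[0,0,0],[0,0,0]],"delta_rot":[[0,0,0],[0,0,0],[0,0,0],[0,0,0],[0,0,0],[0,0,0],[0,0,0],[0,0,0],[0,0,0]],"grip":[20,20,20,20,20,20,20,20,20]}' | egrep 'posi|wrist'
for i in 1 2 3; do python3 -m crank '{"linear":[[0,0,0.005],[0,0,0]],"delta_rot":[[0,0,0],[0,0,0]],"grip":[20,20]}' | egrep 'posi|wrist'; done
```

```text
position: [0.5002, -0.3325, 0.0491]
wrist_force: [1.8, 0.2, -1.0]
position: [0.5001, -0.3325, 0.0483]
wrist_force: [-1.9, -0.8, -1.3]
position: [0.5002, -0.3326, 0.0477]
wrist_force: [0.1, 0.8, -1.8]
position: [0.5002, -0.3326, 0.0477]
wrist_force: [-1.2, 1.1, 2.9]
```

Contact; release, rise, and look.

```bash
python3 -m crank '{"linear":[[0,0,0.003],[0,0,0],[0,0,0],[0,0,0],[0,0,0],[0,0,-0.1],[0,0,-0.3],[0,0,-0.3],[0,0,-0.3],[0,0,0]],"delta_rot":[[0,0,0],[0,0,0],[0,0,0],[0,0,0],[0,0,0],[0,0,0],[0,0,0],[0,0,0],[0,0,0],[0,0,0]],"grip":[30,35,45,65,85,85,85,85,85,85]}'
python3 -m crank '{"linear":[[0,0,0],[0,0,0],[0,0,0]],"delta_rot":[[0,0,0],[0,0,0],[0,0,0]],"grip":[85,85,85]}'
python3 -c "
from h import *
s=get_image('side');d=get_image('scene')
cv2.imwrite('pics/p5.png',np.hstack([cv2.resize(s['pixels'][130:310,180:360,::-1],(400,400),interpolation=2),cv2.resize(d['pixels'][50:230,120:300,::-1],(400,400),interpolation=2)]))"
```

```text
t: 36.1
position: [0.5035, -0.3353, 0.2071]
eef_rot: [[0.007, 1.0, 0.013], [1.0, -0.007, -0.011], [-0.011, 0.013, -1.0]]
wrist_force: [0.3, -1.2, 1.1]
grip_width: 0.0849
finger_force: 0.0
t: 36.4
position: [0.4993, -0.3318, 0.1944]
eef_rot: [[0.007, 1.0, -0.003], [1.0, -0.007, 0.002], [0.002, -0.003, -1.0]]
wrist_force: [-0.0, -0.2, -0.2]
grip_width: 0.0855
finger_force: 0.0
```

View pics/p5.png

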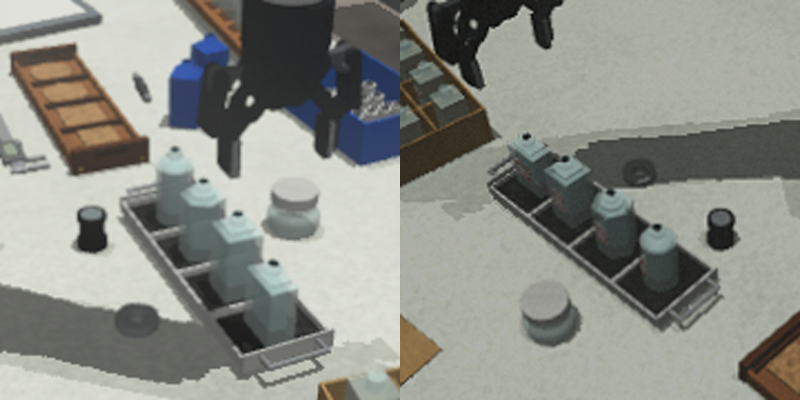

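All four bottles stand upright in their bays, at about (525,160), (565,190), (612,220) and (657,255) in the right half. The order is unchanged, and the gripper is clear.

```bash
python3 -c "
from rig import *
print(job_done())"
```

```text
the job is handed in; nothing more can be done
None
```

The four bottles now stand upright in the metal rack, one to a bay, in their original left-to-right order (round, hex, square, oblong), each lowered until it touched the floor before release, and the job was handed in at about 36 s of the 102 s.

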